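# Put the paint-class things back in their holders

### The arm

A 6-joint arm with a two-finger parallel gripper is mounted at the origin on the work surface. World frame = base frame: x ahead of the robot, y to its left, z up, the work surface at z = 0. Lengths are in m, angles in rad, forces in N, time in s.
With the tool pointing down it reaches from about 0.4 to 0.825 m from the base axis. Payload 7 kg.
Tool frame: the origin (TCP) lies at the centre of the arm's flange, where the gripper is bolted on; the fingertips stand 178 mm ahead of it and the grasp point (between the pads) lies 159 mm ahead of it (arm.tip_reach is the distance from the TCP to the fingertips, in m); z points along the fingers, y is the direction in which the jaws open and shut (so a half turn about z gives the same grasp; the last joint's range is limited). The gripper opens to 88 mm and grips with 3 to 60 N. Pads are 19 mm wide; open, the fingers measure 130 mm over their backs; the gripper's body (78 mm by 193 mm) begins 47 mm behind the grasp point.
Start: joints at [-1.058, 0.359, 0.012, 0, -1.224, -0.288], TCP at [0.15, -0.658, 0.405] pointing down, gripper open.
Joint ranges: [-3.07, 3.07], [-1.43, 2.12], [-1.02, 1.25], [-3.03, 1.67], [-3.05, -0], [-3.03, 3.03]. Speed limits (rad/s): [2.39, 2.39, 3.01, 3.14, 3.14, 3.14].

### API

Orientations are given as [roll, pitch, yaw] about the fixed x, y, z axes, in that order (R = Rz(yaw) Ry(pitch) Rx(roll)).
In Python, from cell import arm gives the robot as it stands.
- The arm moves only by the tool arm_command, never from a script. Its argument "targets" is a list of rows, each a list of 5 numbers: the shift along the tool's x, y, z normalised to -1 to 1, where 1 is 800 mm, then the turn about the tool's z normalised to -1 to 1, where 1 is 90 degrees, then the opening, from -1 (shut) to 1 (fully open), so that 0 is half open. A call has 1 to 20 rows; each row is the pose to reach, as a shift and turn from the pose measured when the call began, along the tool's axes at that moment; what a row does not reach only later rows make up. A row lasts 1/12 s, in which the tool goes at most 41.7 mm and 7.16 degrees, less where a joint would pass 70% of its speed; a pose out of reach is approached as far as the arm can. A call with a number of a shift or a turn outside -1 to 1 is refused whole. A call with a gripper value outside its range is refused whole. The fingers move at their own pace and stop on an object; the grip force is fixed at half the most. Time passes only in rows, so rows that repeat a pose let the fingers close. It gives the time, the measured TCP pose, the force and the opening at its end, in the units of the state.
- arm.get_state(): the state, without advancing time (a new reading comes with each control period).
- arm.snapshot(name): name is "scene" or "top" or "wrist"; returns the picture (384x512x3 uint8, red, green, blue); there is no depth.
- arm.camera_params(name): a dict with "camera_matrix" (3x3 intrinsics, pixels), "extrinsics" (4x4, takes a point from world to camera coordinates). Camera axes: x right, y down, z forward; pixel columns grow to the right and rows downward; lengths in m; the calibration is good to about 2 mm. A picture is of the moment at which its call begins: read the wrist's pose just before it. camera_params takes no time and is no camera call; for the wrist camera it gives the pose at the moment of the call.
- arm.sign_off(): hands the job in, once; it reports no verdict.
Trained networks look in the newest picture that a camera, given by its name, has taken for a name from the list of things; names that differ only in an ending like _2 or _b are one class to them, and where a whole thing is asked for, a point or a joint stands for the part that bears it (a point fixed in the world has none). Each returns a list of dicts, best first, with "p" (0 to 1); they miss things now and then, are a little off and sometimes report something else, mostly with a low value. They report only what shows in the picture. A call takes as long as a camera call. They do not tell look-alikes from the thing itself.
- arm.outline_of(thing, camera): "pixels" (384x512 bool, what is visible of it) and "box" ([centre column, centre row, width, height] in pixels, round what is visible of it).
The state is a dict: "clock": time; "joints": joint angles; "joint_vel": joint speeds; "joint_efforts": joint torques, N m; "position": TCP position; "eef_rot": TCP orientation; "force": force on the tool from outside, world axes, zero at the start; "ft_torque": the same for the moment, N m; "width": finger opening in m.
Only numpy, scipy, OpenCV 4.12 (cv2) and the standard library are available. Lean on these libraries where they do the work, as an engineer would, in place of code of your own. Each camera call takes 0.05 s, during which the arm holds its last target.

### The job

The painting class is over: put the large round tin, the small round tin, the sanding block and the rectangular can back, each into the holder whose recess has its own shape and size. Set each one down gently and upright so that it sits flat on the floor of its recess, let go of it, and leave the open pot of paint and the water glass where they stand.

Things in the scene. Friction and masses are not known exactly. Their poses are not given: they have to be found in the camera images.
- big_tin_center (a point): Large round closed tin of sample paint, loose, standing upright lid up: 62 mm diameter, 60 mm high, about 0.22 kg. Steel with a plain paper label. The point is at its centre, 30 mm above its base; z up along its axis.
- small_tin_center (a point): Small round closed tin, loose, standing upright lid up: 42 mm diameter, 50 mm high, about 0.09 kg. Steel with a plain paper label. The point is at its centre, 25 mm above its base; z up along its axis.
- block_center (a point): Sanding block, loose, lying on its cork face: cork with a thin light-wood top, 96 mm long (x) by 52 mm wide (y) by 44 mm high (z up), about 0.12 kg. The point is at its centre, 22 mm above its base.
- can_center (a point): Rectangular metal can (solvent can), loose, upright: grey with a plain paper band, body 56 mm long (x) by 36 mm wide (y) by 56 mm high (z up), with a black screw cap 20 mm across and 10 mm high on top, off centre towards +x; about 0.15 kg. The point is at the centre of the body, 28 mm above its base.
- holder_big_round: Holder for the large round tin: 106 x 106 mm square frame with a round recess of 80 mm diameter. Fixed to the bench. Plywood frame on a dark rubber floor; 10 mm high in all: the floor of the recess is 4 mm above the bench and the rim stands 6 mm above that floor. Origin at the centre of the underside, on the bench (z up). 
- holder_small_round: Holder for the small round tin: 86 x 86 mm square frame with a round recess of 60 mm diameter. Fixed to the bench. Plywood frame on a dark rubber floor; 10 mm high in all: the floor of the recess is 4 mm above the bench and the rim stands 6 mm above that floor. Origin at the centre of the underside, on the bench (z up). 
- holder_block: Holder for the sanding block: frame 136 mm (x) by 92 mm (y) with a rectangular recess 114 mm (x) by 70 mm (y). Fixed to the bench. Plywood frame on a dark rubber floor; 10 mm high in all: the floor of the recess is 4 mm above the bench and the rim stands 6 mm above that floor. Origin at the centre of the underside, on the bench (z up). 
- holder_can: Holder for the rectangular can: frame 96 mm (x) by 76 mm (y) with a rectangular recess 74 mm (x) by 54 mm (y). Fixed to the bench. Plywood frame on a dark rubber floor; 10 mm high in all: the floor of the recess is 4 mm above the bench and the rim stands 6 mm above that floor. Origin at the centre of the underside, on the bench (z up). 
- paint_pot: Bystander: open steel pot with paint, loose, 80 mm diameter at the rim, 75 mm high, standing beyond the work, to the right of the middle. Origin at the centre of its underside, z up.
- water_glass: Bystander: clear water glass, loose, 68 mm diameter at the rim, 75 mm high, standing beyond the work, to the left of the middle. Origin at the centre of its underside, z up.
Things that resemble listed ones, but are neither listed nor needed, are in the scene too. What is shaped like the part that bears can_center but orange or red is not meant.

How it is judged:
At the end, for the whole second after the job is handed in: Each of the four things stands upright (within 0.08 rad) on the floor of its own matching recess (centre within 14 mm of the holder's centre, height within 3 mm of fully seated), released and at rest; the paint pot and the water glass are within 20 mm of where they started (horizontal distance between big_tin_center and holder_big_round below 0.014 m and z of big_tin_center in the frame of holder_big_round between 0.031 and 0.037 m and angle between each of big_tin_center, small_tin_center, block_center, can_center's own z axis and vertical below 0.08 rad and linear speed of each of big_tin, small_tin, block, can below 0.02 m/s and horizontal distance between small_tin_center and holder_small_round below 0.014 m and z of small_tin_center in the frame of holder_small_round between 0.026 and 0.032 m and horizontal distance between block_center and holder_block below 0.014 m and z of block_center in the frame of holder_block between 0.023 and 0.029 m and horizontal distance between can_center and holder_can below 0.014 m and z of can_center in the frame of holder_can between 0.029 and 0.035 m and distance of each of paint_pot, water_glass from where it was at the start of the episode below 0.02 m); the robot touches nothing.
It fails at once if one of the four things is dropped into its holder (faster than 0.8 m/s within 40 mm above its seat) ((horizontal distance between big_tin_center and holder_big_round below 0.03 m and z of big_tin_center in the frame of holder_big_round below 0.074 m and linear speed of big_tin above 0.8 m/s) or (horizontal distance between small_tin_center and holder_small_round below 0.03 m and z of small_tin_center in the frame of holder_small_round below 0.069 m and linear speed of small_tin above 0.8 m/s) or (horizontal distance between block_center and holder_block below 0.03 m and z of block_center in the frame of holder_block below 0.066 m and linear speed of block above 0.8 m/s) or (horizontal distance between can_center and holder_can below 0.03 m and z of can_center in the frame of holder_can below 0.072 m and linear speed of can above 0.8 m/s)).
It fails at once if the open pot of paint or the water glass is shoved more than 20 mm or tipped by more than 0.3 rad ((distance of paint_pot from where it was at the start of the episode above 0.02 m or angle between paint_pot's own z axis and vertical above 0.3 rad) or (distance of water_glass from where it was at the start of the episode above 0.02 m or angle between water_glass's own z axis and vertical above 0.3 rad)).
It also fails if it takes over 128 s, if anything falls off the work surface, if the arm or the gripper's body presses on something with over 40 N, if the wrist force passes 120 N, or if a joint passes its speed limit or range.

## Working session

There is one attempt and no reset: what is moved stays moved. The work goes in short steps, Python scripts to look and compute and a tool call to move; the robot and the scene stay as the last step left them, time stands still between calls to the robot, and variables do not carry over. Pictures are saved under pics/ and viewed, and the job is handed in when it is done.

Besides the shell and the picture viewer there is one more tool, called after ">>>" by a JSON object that holds its "api" and its "payload". arm_command: Moves the arm, as the interface text tells. Scaled input: -1 to 1 covers 800 mm each way for a shift and 90 degrees each way for a turn. Its arguments: {"type":"object","properties":{"targets":{"type":"array"}},"required":["targets"]}

```bash
mkdir -p pics; ls; python3 - <<'E'
from cell import arm
import cv2
s=arm.get_state(); print(s['clock'],s['position'],s['eef_rot'],s['width'],arm.tip_reach)
for n in ['scene','top','wrist']:
    im=arm.snapshot(n); cv2.imwrite(f'pics/{n}0.png',im[:,:,::-1]); p=arm.camera_params(n); print(n,p)
print(arm.get_state()['clock'])
E
```

```text
pics
0.0 [ 0.15039567 -0.65781963  0.40372252] [ 3.13991685e+00 -1.45728566e-04 -2.91693925e+00] 0.0875832781621115 0.1781
scene {'camera_matrix': array([[402.77207682,   0.        , 259.68597081],
       [  0.        , 402.77207682, 189.68673865],
       [  0.        ,   0.        ,   1.        ]]), 'extrinsics': array([[ 0.60204997,  0.79839409, -0.01013423, -0.32923798],
       [ 0.64915427, -0.49682298, -0.57599103, -0.3159307 ],
       [-0.46490275,  0.34019671, -0.81739319,  1.47059892],
       [ 0.        ,  0.        ,  0.        ,  1.        ]])}
top {'camera_matrix': array([[434.42807234,   0.        , 253.69038107],
       [  0.        , 434.42807234, 191.30910172],
       [  0.        ,   0.        ,   1.        ]]), 'extrinsics': array([[-2.12815796e-04, -9.99999175e-01,  1.26692516e-03,
        -1.94164484e-02],
       [-9.97928677e-01,  1.30873893e-04, -6.43299250e-02,
         5.50980308e-01],
       [ 6.43297061e-02, -1.27799138e-03, -9.97927881e-01,
         1.05287861e+00],
       [ 0.00000000e+00,  0.00000000e+00,  0.00000000e+00,
         1.00000000e+00]])}
wrist {'camera_matrix': array([[326.14856521,   0.        , 252.71436189],
       [  0.        , 326.14856521, 189.48971627],
       [  0.        ,   0.        ,   1.        ]]), 'extrinsics': array([[-2.23421619e-01,  9.74721624e-01,  7.31995589e-04,
         6.74919864e-01],
       [ 9.42669274e-01,  2.15883591e-01,  2.54497377e-01,
        -3.06453767e-02],
       [ 2.47906071e-01,  5.75502456e-02, -9.67073187e-01,
         3.90337649e-01],
       [ 0.00000000e+00,  0.00000000e+00,  0.00000000e+00,
         1.00000000e+00]])}
0.15
```

View pics/scene0.png

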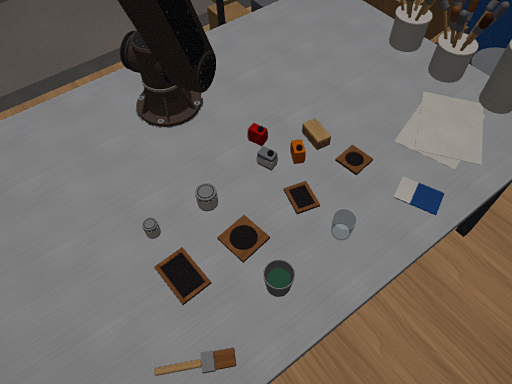

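View pics/top0.png

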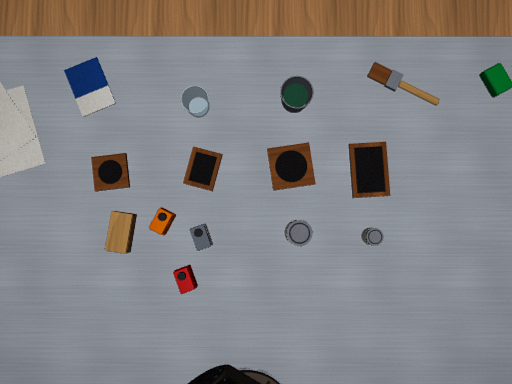

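View pics/wrist0.png

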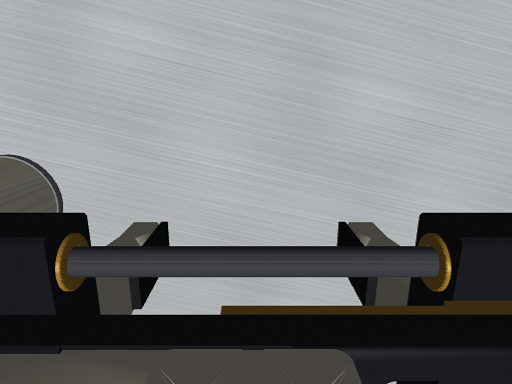

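The three views show the objects between the base and the row of holders, in the top picture. From left to right at rows 230-280 they are the block (121,232), orange can (162,221), grey can (201,237), red can (185,279), large tin (299,233) and small tin (374,237). The holders are at (111,172) small round, (203,168) can, (291,166) big round and (370,169) block. The glass is at (196,101) and the pot at (296,93). Next I run the networks.

```bash
cat > h.py <<'E'
import numpy as np, cv2
from scipy.optimize import minimize
from cell import arm
T=['big_tin_center','small_tin_center','block_center','can_center','holder_big_round','holder_small_round','holder_block','holder_can','paint_pot','water_glass']
def proj(P,cam):
    K=cam['camera_matrix'];E=cam['extrinsics']
    q=P@E[:3,:3].T+E[:3,3]; q=q@K.T; return q[:,:2]/q[:,2:]
def ray(uv,cam,z):
    K=cam['camera_matrix'];E=cam['extrinsics'];R=E[:3,:3];c=-R.T@E[:3,3]
    d=R.T@np.linalg.inv(K)@np.array([uv[0],uv[1],1.]); return c+d*(z-c[2])/d[2]
E
python3 - <<'E'
from h import *
import pickle
D={}
for c in ['scene','top']:
    arm.snapshot(c)
    for t in T:
        r=arm.outline_of(t,c); D[c,t]=r
        print(c,t,[(round(x['p'],2),np.round(x['box'],1).tolist(),int(x['pixels'].sum())) for x in r])
    D[c]=arm.camera_params(c)
pickle.dump(D,open('d.pkl','wb'))
print(arm.get_state()['clock'])
E
```

```text
scene big_tin_center [(0.98, [205.4, 198.1, 21.4, 30.5], 502)]
scene small_tin_center [(0.6, [150.6, 228.9, 16.6, 20.0], 266)]
scene block_center [(0.92, [316.4, 132.1, 27.1, 32.1], 545)]
scene can_center [(0.68, [256.4, 134.7, 26.1, 22.3], 360), (0.66, [297.2, 150.1, 11.6, 23.8], 296), (0.58, [268.2, 157.2, 20.4, 24.7], 378)]
scene holder_big_round [(0.84, [241.8, 240.0, 54.5, 47.0], 1382)]
scene holder_small_round [(0.78, [355.1, 158.3, 32.6, 27.4], 615)]
scene holder_block [(0.56, [184.9, 276.1, 51.9, 54.9], 1658)]
scene holder_can [(0.93, [303.2, 196.2, 38.1, 31.7], 711)]
scene paint_pot [(0.82, [278.5, 276.2, 28.3, 33.6], 876)]
scene water_glass [(0.6, [344.0, 224.8, 29.2, 30.5], 642)]
top big_tin_center []
top small_tin_center [(0.6, [372.1, 237.4, 21.9, 23.1], 326)]
top block_center [(0.62, [120.9, 231.4, 30.3, 41.5], 1080)]
top can_center [(0.94, [160.8, 220.9, 22.6, 30.1], 461), (0.87, [198.3, 237.2, 23.4, 24.0], 398), (0.74, [184.6, 281.4, 20.9, 27.5], 464)]
top holder_big_round [(0.56, [291.4, 167.1, 43.8, 47.9], 1781)]
top holder_small_round [(0.78, [110.2, 173.2, 34.8, 31.7], 1212)]
top holder_block [(0.75, [369.0, 170.4, 43.7, 54.7], 2076)]
top holder_can [(0.71, [202.8, 169.1, 38.3, 45.0], 1205)]
top paint_pot [(0.61, [295.3, 93.7, 34.6, 41.5], 981)]
top water_glass [(0.75, [195.1, 101.4, 30.3, 30.7], 712)]
1.25
```

```bash
python3 - <<'E'
from h import *
a=cv2.imread('pics/top0.png')[60:310,60:430]
cv2.imwrite('pics/topc.png',cv2.resize(a,None,fx=2.1,fy=2.1,interpolation=cv2.INTER_CUBIC))
a=cv2.imread('pics/scene0.png')[110:310,130:390]
cv2.imwrite('pics/scenec.png',cv2.resize(a,None,fx=2.9,fy=2.9,interpolation=cv2.INTER_CUBIC))
E
```

```text
(no output)
```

View pics/topc.png

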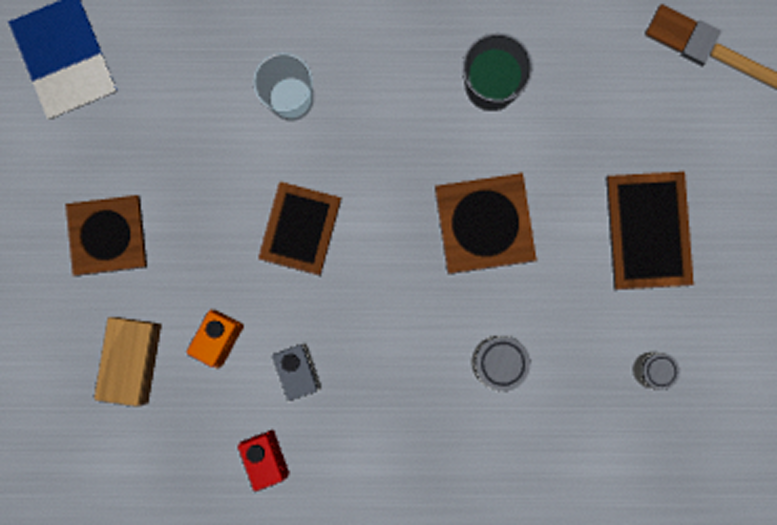

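View pics/scenec.png

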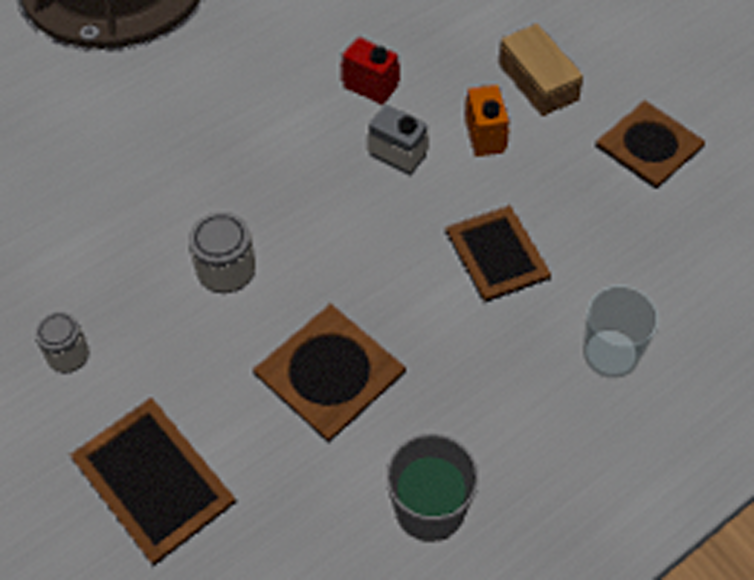

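```bash
cat >> h.py <<'E'
def box(l,w,h): return np.array([[sx*l/2,sy*w/2,z] for sx in(-1,1) for sy in(-1,1) for z in(0,h)])
def cyl(d,h):
    a=np.linspace(0,2*np.pi,40,endpoint=False); return np.vstack([np.c_[d/2*np.cos(a),d/2*np.sin(a),0*a+z] for z in(0,h)])
M={'big_tin_center':cyl(.062,.06),'small_tin_center':cyl(.042,.05),'block_center':box(.096,.052,.044),'can_center':box(.056,.036,.056),
'holder_big_round':box(.106,.106,.01),'holder_small_round':box(.086,.086,.01),'holder_block':box(.136,.092,.01),'holder_can':box(.096,.076,.01),'paint_pot':cyl(.08,.075),'water_glass':cyl(.068,.075)}
def place(m,p):
    c,s=np.cos(p[2]),np.sin(p[2]); z=p[3] if len(p)>3 else 0
    return m@np.array([[c,s,0],[-s,c,0],[0,0,1]])+[p[0],p[1],z]
def render(P,cam,S=8):
    uv=proj(P,cam); m=np.zeros((384,512),np.uint8)
    cv2.fillConvexPoly(m,cv2.convexHull(np.round(uv*16).astype(np.int32)),255,shift=4,lineType=cv2.LINE_AA); return m/255.
def fit(t,views,p0):
    # views: list (mask,cam)
    B=[cv2.GaussianBlur(m.astype(float),(0,0),1) for m,_ in views]
    def f(p):
        return sum(np.abs(cv2.GaussianBlur(render(place(M[t],p),c),(0,0),1)-b).sum()/b.sum() for (m,c),b in zip(views,B))
    best=None
    n=6 if np.ptp(M[t][:,0])!=np.ptp(M[t][:,1]) or 'holder' in t else 1
    for k in range(n):
        r=minimize(f,[p0[0],p0[1],k*np.pi/n,0],method='Nelder-Mead',options=dict(initial_simplex=[[p0[0],p0[1],k*np.pi/n,0],[p0[0]+.01,p0[1],k*np.pi/n,0],[p0[0],p0[1]+.01,k*np.pi/n,0],[p0[0],p0[1],k*np.pi/n+.3,0],[p0[0],p0[1],k*np.pi/n,.008]],xatol=1e-4,fatol=1e-4))
        if best is None or r.fun<best.fun: best=r
    return best.x,best.fun
E
cat > fit1.py <<'E'
from h import *
import pickle
D=pickle.load(open('d.pkl','rb'))
im={c:cv2.imread(f'pics/{c}0.png') for c in['scene','top']}
sel={('scene','can_center'):2,('top','can_center'):1}
R={}
ov={c:im[c].copy() for c in im}
for t in T:
    out={}
    for mode in ['net','own']:
        views=[];ok=[]
        for c in ['scene','top']:
            r=D[c,t]
            if not r and mode=='net': continue
            if mode=='net':m=r[sel.get((c,t),0)]['pixels']
            else:
                hull=render(place(M[t],out['net'][0]),D[c])>.5
                g=np.full(hull.shape,cv2.GC_BGD,np.uint8)
                g[cv2.dilate(hull.astype(np.uint8),np.ones((13,13)))>0]=cv2.GC_PR_BGD
                g[hull]=cv2.GC_PR_FGD
                g[cv2.erode(hull.astype(np.uint8),np.ones((5,5)))>0]=cv2.GC_FGD
                x0=np.zeros((1,65));x1=np.zeros((1,65))
                ys,xs=np.where(hull);a,b,e,d=max(ys.min()-25,0),ys.max()+25,max(xs.min()-25,0),xs.max()+25
                gg=g[a:b,e:d].copy();cv2.grabCut(np.ascontiguousarray(im[c][a:b,e:d]),gg,None,x0,x1,4,cv2.GC_INIT_WITH_MASK)
                m=np.zeros(hull.shape,bool);m[a:b,e:d]=(gg==1)|(gg==3)
            views.append((m,D[c]))
            if len(views)==1: ys,xs=np.where(m);p0=ray((xs.mean(),ys.mean()),D[c],M[t][:,2].max()/2)
        out[mode]=fit(t,views,p0)
        print(t,mode,len(views),np.round(out[mode][0],4),round(out[mode][1],3))
    R[t]=out['own'][0]
    for c in im:
        P=proj(place(M[t],R[t]),D[c]);h=cv2.convexHull(np.round(P*16).astype(np.int32));cv2.polylines(ov[c],[h],True,(0,255,0),1,shift=4)
pickle.dump(R,open('R.pkl','wb'))
cv2.imwrite('pics/topo.png',cv2.resize(ov['top'][60:310,60:430],None,fx=2.1,fy=2.1,interpolation=cv2.INTER_CUBIC))
cv2.imwrite('pics/sceneo.png',cv2.resize(ov['scene'][110:310,130:390],None,fx=2.9,fy=2.9,interpolation=cv2.INTER_CUBIC))
E
python3 fit1.py
```

```text
big_tin_center net 1 [ 0.3966 -0.1022  1.0719 -0.0811] 0.019
big_tin_center own 2 [ 0.3958 -0.1023  3.1535 -0.0882] 0.446
small_tin_center net 2 [ 0.4405 -0.3072  0.1755 -0.0082] 0.395
small_tin_center own 2 [ 0.4416 -0.3062  0.3643 -0.0037] 0.265
block_center net 2 [ 0.4518  0.3073 -0.2037 -0.0064] 0.292
block_center own 2 [ 4.5200e-01  3.0660e-01  2.9465e+00 -2.7000e-03] 0.238
can_center net 2 [ 0.4392  0.1102  3.4563 -0.0053] 0.361
can_center own 2 [ 4.3920e-01  1.0910e-01  3.4945e+00 -3.1000e-03] 0.283
holder_big_round net 2 [ 6.1380e-01 -1.1100e-01  1.7385e+00 -1.0000e-04] 0.13
holder_big_round own 2 [ 6.147e-01 -1.114e-01  1.478e-01  2.000e-04] 0.102
holder_small_round net 2 [ 0.6001  0.3418  0.1287 -0.0022] 0.211
holder_small_round own 2 [ 0.6007  0.3407  1.7012 -0.0022] 0.148
holder_block net 2 [ 0.6073 -0.3081  0.0551 -0.0039] 0.147
holder_block own 2 [ 6.0670e-01 -3.0710e-01  3.2004e+00 -6.0000e-04] 0.081
holder_can net 2 [ 0.6076  0.1107  2.8765 -0.0033] 0.189
holder_can own 2 [ 0.6083  0.11    2.8836 -0.0044] 0.157
paint_pot net 2 [ 0.7842 -0.1204  0.1949 -0.0028] 0.535
paint_pot own 2 [ 0.7843 -0.121   0.3215 -0.0051] 0.366
water_glass net 2 [ 0.766   0.1223  0.4516 -0.0018] 0.562
water_glass own 2 [ 0.766   0.124   0.5796 -0.0093] 0.563
```

```bash
python3 - <<'E'
import re
s=open('fit1.py').read()
s=s.replace("        print(t,mode","        if len(views)==1 and mode=='net': out[mode]=(np.array([p0[0],p0[1],0,0]),9)\n        print(t,mode")
open('fit1.py','w').write(s)
E
python3 fit1.py | grep -A1 big_tin
```

```text
big_tin_center net 1 [ 0.4484 -0.1243  0.      0.    ] 9
big_tin_center own 2 [ 0.4501 -0.1259  0.3214 -0.0057] 0.219
small_tin_center net 2 [ 0.4405 -0.3072  0.1755 -0.0082] 0.395
```

View pics/topo.png

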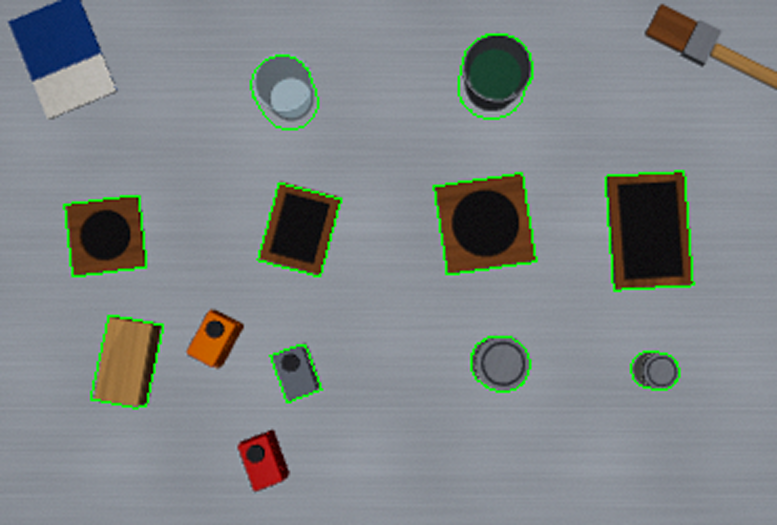

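View pics/sceneo.png

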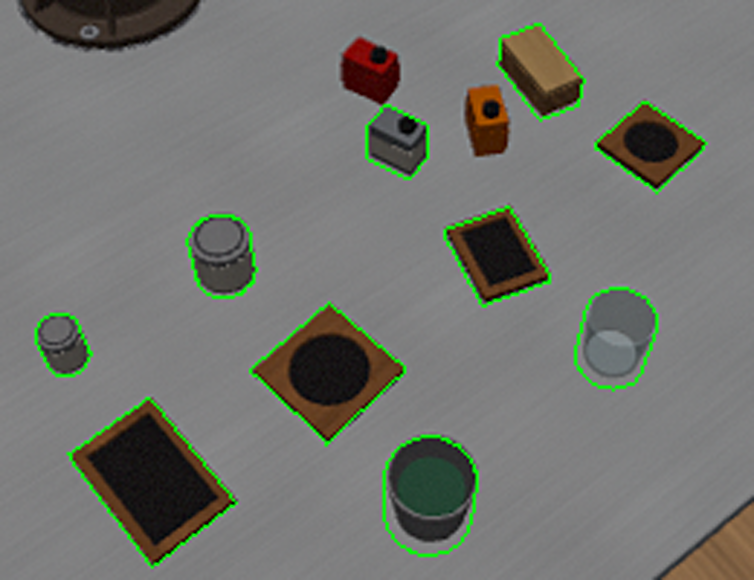

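The fitted outlines match both pictures, and the fitted base heights come out within a few mm of 0, as they should. I start with the small tin and work out the shifts.

```bash
cat > go.py <<'E'
import sys
from h import *
# usage: go.py x y z [yawdeg mod 180]
def go(x,y,z,yd=None):
    s=arm.get_state();p=np.array(s['position']);r,pt,yw=s['eef_rot']
    from scipy.spatial.transform import Rotation as Ro
    R=Ro.from_euler('xyz',[r,pt,yw]).as_matrix()
    d=R.T@(np.array([x,y,z])-p)
    tn=0
    if yd is not None: tn=-((yd-np.degrees(yw)+90)%180-90)
    print('t',round(s['clock'],2),'pos',np.round(p,4),'yaw',round(np.degrees(yw),2),'w',round(s['width'],4),'j6',round(s['joints'][5],2),'F',np.round(s['force'],1))
    print('norm shift',np.round(d/.8,4),'dist',round(np.linalg.norm(d),3),'turn',round(tn/90,4))
if __name__=='__main__': go(*map(float,sys.argv[1:]))
E
python3 - <<'E'
import pickle,numpy as np
for k,v in pickle.load(open('R.pkl','rb')).items(): print(k,np.round(v[:2],4),round(np.degrees(v[2])%180,1))
E
python3 go.py .4416 -.3062 .33
```

```text
big_tin_center [ 0.4501 -0.1259] 18.4
small_tin_center [ 0.4416 -0.3062] 20.9
block_center [0.452  0.3066] 168.8
can_center [0.4392 0.1091] 20.2
holder_big_round [ 0.6147 -0.1114] 8.5
holder_small_round [0.6007 0.3407] 97.5
holder_block [ 0.6067 -0.3071] 3.4
holder_can [0.6083 0.11  ] 165.2
paint_pot [ 0.7843 -0.121 ] 18.4
water_glass [0.766 0.124] 33.2
t 1.25 pos [ 0.1504 -0.658   0.4047] yaw -167.12 w 0.0877 j6 -0.29 F [-0.1  1.1  1. ]
norm shift [-0.4528  0.3475  0.0933] dist 0.463 turn 0.0
```

>>> {"api": "arm_command", "payload": {"targets": [[-0.453,0.3475,0.093,0,1],[-0.453,0.3475,0.093,0,1],[-0.453,0.3475,0.093,0,1],[-0.453,0.3475,0.093,0,1],[-0.453,0.3475,0.093,0,1],[-0.453,0.3475,0.093,0,1],[-0.453,0.3475,0.093,0,1],[-0.453,0.3475,0.093,0,1],[-0.453,0.3475,0.093,0,1],[-0.453,0.3475,0.093,0,1],[-0.453,0.3475,0.093,0,1],[-0.453,0.3475,0.093,0,1],[-0.453,0.3475,0.093,0,1],[-0.453,0.3475,0.093,0,1],[-0.453,0.3475,0.093,0,1]]}}

```text
clock: 2.5
position: [0.4414, -0.3067, 0.3304]
eef_rot: [-3.141, 0.0, -2.917]
force: [-0.1, -0.4, -0.5]
width: 0.0877
```

```bash
cat > wr.py <<'E'
import sys,pickle
from h import *
R=pickle.load(open('R.pkl','rb'))
c=arm.camera_params('wrist'); im=arm.snapshot('wrist')[:,:,::-1].copy()
for t in sys.argv[2:]:
    h=cv2.convexHull(np.round(proj(place(M[t],R[t]),c)*16).astype(np.int32));cv2.polylines(im,[h],True,(0,255,0),1,shift=4)
cv2.imwrite(f'pics/{sys.argv[1]}.png',im)
E
python3 wr.py w1 small_tin_center; python3 go.py .4416 -.3062 .191
```

```text
t 2.55 pos [ 0.4412 -0.307   0.3305] yaw -167.19 w 0.0876 j6 -1.1 F [ 0.6 -0.3  0.2]
norm shift [-0.0007  0.0009  0.1744] dist 0.14 turn 0.0
```

View pics/w1.png

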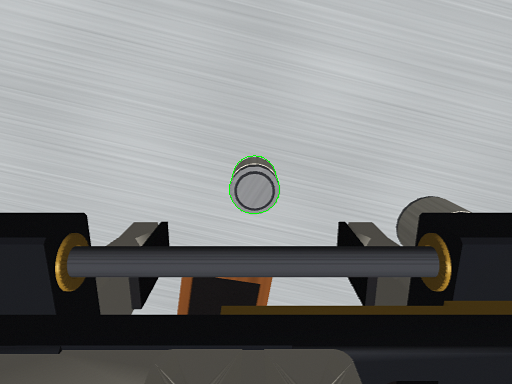

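In the wrist picture the small tin's lid is at (255,188), centred between the fingers (column 253). The projected model outline fits it. I go down and grip.

>>> {"api": "arm_command", "payload": {"targets": [[0,0.001,0.04,0,1],[0,0.001,0.08,0,1],[0,0.001,0.12,0,1],[0,0.001,0.15,0,1],[0,0.001,0.17,0,1],[0,0.001,0.174,0,1],[0,0.001,0.174,0,1],[0,0.001,0.174,0,-1],[0,0.001,0.174,0,-1],[0,0.001,0.174,0,-1],[0,0.001,0.174,0,-1],[0,0.001,0.174,0,-1],[0,0.001,0.174,0,-1],[0,0.001,0.174,0,-1],[0,0.001,0.174,0,-1]]}}

```text
clock: 3.8
position: [0.441, -0.3062, 0.1914]
eef_rot: [-3.141, 0.0, -2.918]
force: [-0.1, 1.8, 2.7]
width: 0.0419
```

```bash
python3 go.py .4416 -.3062 .34
```

```text
t 3.8 pos [ 0.441  -0.3062  0.1914] yaw -167.18 w 0.0419 j6 -1.11 F [-0.1  1.8  2.7]
norm shift [-0.0007 -0.0003 -0.1857] dist 0.149 turn 0.0
```

Width 41.9 mm matches the tin. I lift it.

>>> {"api": "arm_command", "payload": {"targets": [[0,0,-0.01,0,-1],[0,0,-0.03,0,-1],[0,0,-0.06,0,-1],[0,0,-0.1,0,-1],[0,0,-0.14,0,-1],[0,0,-0.17,0,-1],[0,0,-0.186,0,-1],[0,0,-0.186,0,-1]]}}

```text
clock: 4.47
position: [0.4416, -0.3064, 0.3444]
eef_rot: [-3.138, 0.005, -2.917]
force: [0.7, -1.0, -1.1]
width: 0.0416
```

```bash
python3 go.py .6007 .3407 .34
```

```text
t 4.47 pos [ 0.4416 -0.3064  0.3444] yaw -167.15 w 0.0416 j6 -1.11 F [ 0.7 -1.  -1.1]
norm shift [-0.3738  0.7444  0.0047] dist 0.666 turn 0.0
```

>>> {"api": "arm_command", "payload": {"targets": [[-0.005,0.01,0.0005,0,-1],[-0.015,0.03,0.0005,0,-1],[-0.03,0.06,0.001,0,-1],[-0.05,0.1,0.001,0,-1],[-0.073,0.145,0.001,0,-1],[-0.095,0.19,0.002,0,-1],[-0.118,0.235,0.002,0,-1],[-0.141,0.28,0.002,0,-1],[-0.163,0.325,0.003,0,-1],[-0.186,0.37,0.003,0,-1],[-0.208,0.415,0.003,0,-1],[-0.231,0.46,0.003,0,-1],[-0.254,0.505,0.004,0,-1],[-0.276,0.55,0.004,0,-1],[-0.299,0.595,0.004,0,-1],[-0.321,0.64,0.004,0,-1],[-0.342,0.68,0.005,0,-1],[-0.358,0.712,0.005,0,-1],[-0.369,0.734,0.005,0,-1],[-0.374,0.744,0.005,0,-1]]}}

```text
clock: 6.13
position: [0.6006, 0.3435, 0.3376]
eef_rot: [-3.137, 0.003, -2.915]
force: [-0.2, 0.6, -1.3]
width: 0.0418
```

```bash
python3 go.py .6007 .3407 .195; python3 wr.py w2 holder_small_round;  python3 go.py .6007 .3407 .195
```

```text
t 6.13 pos [0.6006 0.3435 0.3376] yaw -167.04 w 0.0418 j6 -2.15 F [-0.2  0.6 -1.3]
norm shift [ 0.0012 -0.0025  0.1783] dist 0.143 turn 0.0
t 6.18 pos [0.6007 0.3435 0.3377] yaw -167.04 w 0.0414 j6 -2.15 F [ 1.3  1.1 -0.5]
norm shift [ 0.0015 -0.0026  0.1783] dist 0.143 turn 0.0
```

View pics/w2.png

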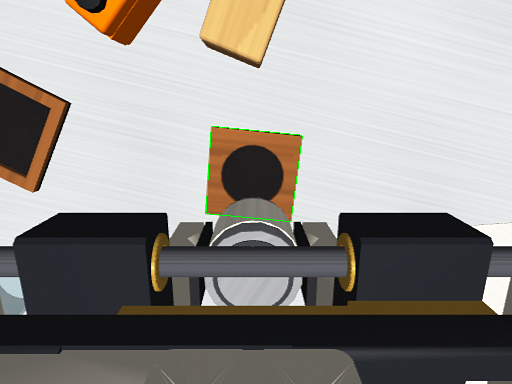

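The projected holder outline lies right on the frame, with the recess at (252,175), and the tin is held upright. I lower it.

>>> {"api": "arm_command", "payload": {"targets": [[0.0015,-0.0026,0.02,0,-1],[0.0015,-0.0026,0.05,0,-1],[0.0015,-0.0026,0.08,0,-1],[0.0015,-0.0026,0.11,0,-1],[0.0015,-0.0026,0.135,0,-1],[0.0015,-0.0026,0.152,0,-1],[0.0015,-0.0026,0.162,0,-1],[0.0015,-0.0026,0.168,0,-1],[0.0015,-0.0026,0.171,0,-1],[0.0015,-0.0026,0.173,0,-1],[0.0015,-0.0026,0.174,0,-1],[0.0015,-0.0026,0.175,0,-1],[0.0015,-0.0026,0.176,0,-1]]}}

```text
clock: 7.27
position: [0.6008, 0.3409, 0.1977]
eef_rot: [-3.138, 0.005, -2.915]
force: [0.3, -0.0, -0.8]
width: 0.0415
```

```bash
python3 go.py .6007 .3407 .195
```

```text
t 7.27 pos [0.6008 0.3409 0.1977] yaw -167.03 w 0.0415 j6 -2.15 F [ 0.3 -0.  -0.8]
norm shift [ 0.0002 -0.0002  0.0033] dist 0.003 turn 0.0
```

>>> {"api": "arm_command", "payload": {"targets": [[0,0,0.001,0,-1],[0,0,0.002,0,-1],[0,0,0.003,0,-1],[0,0,0.0035,0,-1],[0,0,0.0035,0,-1]]}}

```text
clock: 7.68
position: [0.6009, 0.341, 0.1955]
eef_rot: [-3.138, 0.005, -2.915]
force: [-1.1, -0.7, 4.2]
width: 0.0412
```

Contact at z 0.1955, as expected. I release and rise.

>>> {"api": "arm_command", "payload": {"targets": [[0,0,0,0,0.5],[0,0,0,0,0.8],[0,0,0,0,0.8],[0,0,0,0,0.8],[0,0,0,0,0.8],[0,0,-0.01,0,0.8],[0,0,-0.04,0,0.8],[0,0,-0.09,0,0.8],[0,0,-0.14,0,0.8],[0,0,-0.16,0,0.8],[0,0,-0.16,0,0.8]]}}

```text
clock: 8.6
position: [0.6013, 0.3421, 0.3306]
eef_rot: [-3.142, 0.014, -2.914]
force: [0.7, 0.6, -0.3]
width: 0.0791
```

```bash
python3 wr.py w3 holder_small_round; python3 go.py .452 .3066 .31 168.8
```

```text
t 8.65 pos [0.6006 0.3417 0.3277] yaw -167.0 w 0.0786 j6 -2.15 F [ 0.9  0.9 -0.7]
norm shift [ 0.1911 -0.0009  0.0201] dist 0.154 turn 0.2689
```

View pics/w3.png

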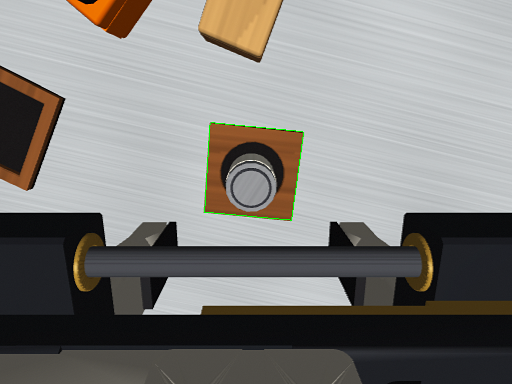

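The small tin stands upright in its recess at (250,185). Next is the block, with a jaw opening of 70 mm.

>>> {"api": "arm_command", "payload": {"targets": [[0.02,0,0.005,0.05,0.6],[0.05,0,0.01,0.1,0.6],[0.08,0,0.02,0.15,0.6],[0.11,0,0.02,0.2,0.6],[0.14,0,0.02,0.24,0.6],[0.17,-0.001,0.02,0.269,0.6],[0.191,-0.001,0.02,0.269,0.6],[0.191,-0.001,0.02,0.269,0.6],[0.191,-0.001,0.02,0.269,0.6]]}}

```text
clock: 9.4
position: [0.4515, 0.3064, 0.3103]
eef_rot: [3.138, 0.01, 2.947]
force: [1.2, -0.1, -0.0]
width: 0.0697
```

```bash
python3 wr.py w4 block_center; python3 go.py .452 .3066 .188 168.8
```

```text
t 9.45 pos [0.4521 0.3067 0.3102] yaw 168.84 w 0.07 j6 -2.73 F [ 0.4 -0.1  0. ]
norm shift [ 0.0017 -0.0007  0.1528] dist 0.122 turn 0.0005
```

View pics/w4.png

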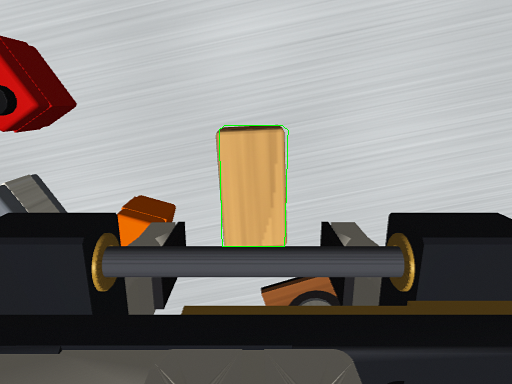

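The block fits its outline, with columns 218-288, centred at 252. The orange can's near edge reaches column 175, so I check the clearance to the left finger.

```bash
python3 - <<'E'
from h import *
import pickle
D=pickle.load(open('d.pkl','rb'))
v=[(D['top','can_center'][0]['pixels'],D['top']),(D['scene','can_center'][1]['pixels'],D['scene'])]
p,f=fit('can_center',v,ray((161,221),D['top'],.03)); print(p,f)
C=place(M['can_center'],p)[::2,:2]-[.452,.3066]
a=np.radians(-11.2);X=np.array([np.cos(a),np.sin(a)]);Y=np.array([-np.sin(a),np.cos(a)])
print('perp(x block), along jaw mm');print(np.round(np.c_[C@X,C@Y]*1e3,1))
E
```

```text
[ 0.47816432  0.20315551  2.59290216 -0.00293788] 0.41532822440064726
perp(x block), along jaw mm
[[  78.3  -89.2]
 [  65.8 -123. ]
 [  25.7  -69.8]
 [  13.3 -103.6]]
```

The can's nearest corner is 70 mm along the jaw axis against 56 mm to the finger back, so it is clear. I go down to z 0.190.

>>> {"api": "arm_command", "payload": {"targets": [[0.001,-0.001,0.03,0,0.6],[0.001,-0.001,0.06,0,0.6],[0.001,-0.001,0.09,0,0.6],[0.001,-0.001,0.12,0,0.6],[0.001,-0.001,0.14,0,0.6],[0.001,-0.001,0.15,0,0.6],[0.001,-0.001,0.15,0,0.6],[0.001,-0.001,0.15,0,-1],[0.001,-0.001,0.15,0,-1],[0.001,-0.001,0.15,0,-1],[0.001,-0.001,0.15,0,-1],[0.001,-0.001,0.15,0,-1],[0.001,-0.001,0.15,0,-1]]}}

```text
clock: 10.53
position: [0.4528, 0.3066, 0.1914]
eef_rot: [3.136, 0.011, 2.947]
force: [-0.6, -0.6, 7.0]
width: 0.0524
```

```bash
python3 go.py .452 .3066 .34 168.8
```

```text
t 10.53 pos [0.4528 0.3066 0.1914] yaw 168.86 w 0.0524 j6 -2.73 F [-0.6 -0.6  7. ]
norm shift [-0.0011  0.0007 -0.1858] dist 0.149 turn 0.0007
```

>>> {"api": "arm_command", "payload": {"targets": [[0,0,-0.01,0,-1],[0,0,-0.03,0,-1],[0,0,-0.06,0,-1],[0,0,-0.1,0,-1],[0,0,-0.14,0,-1],[0,0,-0.17,0,-1],[0,0,-0.186,0,-1],[0,0,-0.186,0,-1]]}}

```text
clock: 11.2
position: [0.4513, 0.3066, 0.3442]
eef_rot: [3.131, 0.014, 2.948]
force: [0.5, 0.1, -1.6]
width: 0.0526
```

```bash
python3 go.py .6067 -.3071 .34 3.4
```

```text
t 11.2 pos [0.4513 0.3066 0.3442] yaw 168.88 w 0.0526 j6 -2.73 F [ 0.5  0.1 -1.6]
norm shift [-0.3384 -0.7153  0.0025] dist 0.633 turn -0.1613
```

>>> {"api": "arm_command", "payload": {"targets": [[-0.005,-0.01,0,-0.01,-1],[-0.014,-0.03,0,-0.02,-1],[-0.028,-0.06,0,-0.03,-1],[-0.05,-0.105,0,-0.04,-1],[-0.071,-0.15,0.001,-0.05,-1],[-0.092,-0.195,0.001,-0.06,-1],[-0.114,-0.24,0.001,-0.07,-1],[-0.135,-0.285,0.001,-0.08,-1],[-0.156,-0.33,0.001,-0.09,-1],[-0.177,-0.375,0.001,-0.1,-1],[-0.199,-0.42,0.001,-0.11,-1],[-0.22,-0.465,0.001,-0.12,-1],[-0.241,-0.51,0.002,-0.13,-1],[-0.263,-0.555,0.002,-0.14,-1],[-0.284,-0.6,0.002,-0.15,-1],[-0.305,-0.645,0.002,-0.161,-1],[-0.322,-0.68,0.002,-0.161,-1],[-0.334,-0.706,0.002,-0.161,-1],[-0.338,-0.715,0.002,-0.161,-1],[-0.338,-0.715,0.002,-0.161,-1]]}}

```text
clock: 12.87
position: [0.606, -0.3087, 0.3384]
eef_rot: [3.134, 0.014, -3.085]
force: [0.5, 0.5, -1.2]
width: 0.0522
```

>>> {"api": "arm_command", "payload": {"targets": [[0,0,0,0,-1],[0,0,0,0,-1]]}}

```text
clock: 13.03
position: [0.6056, -0.3079, 0.3375]
eef_rot: [3.133, 0.012, -3.085]
force: [-0.7, -0.6, -1.6]
width: 0.0526
```

```bash
python3 wr.py w5 holder_block; python3 go.py .6067 -.3071 .1954 3.4
```

```text
t 13.08 pos [ 0.6057 -0.3076  0.3379] yaw -176.75 w 0.0524 j6 -1.32 F [ 0.6  0.6 -2. ]
norm shift [ 0.0011 -0.0009  0.1782] dist 0.143 turn -0.0017
```

View pics/w5.png

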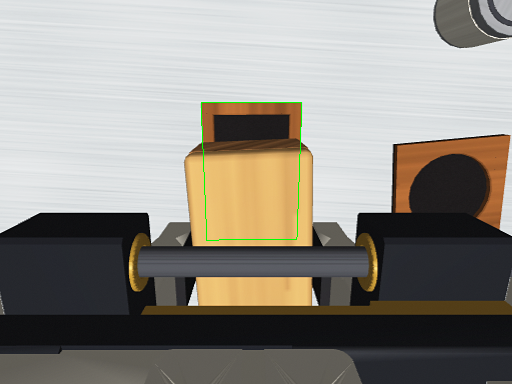

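The recess is at columns 214-290 and the block at 186-312 above it, so they are aligned. I lower it.

>>> {"api": "arm_command", "payload": {"targets": [[0.001,-0.001,0.02,0,-1],[0.001,-0.001,0.05,0,-1],[0.001,-0.001,0.08,0,-1],[0.001,-0.001,0.11,0,-1],[0.001,-0.001,0.135,0,-1],[0.001,-0.001,0.152,0,-1],[0.001,-0.001,0.162,0,-1],[0.001,-0.001,0.168,0,-1],[0.001,-0.001,0.171,0,-1],[0.001,-0.001,0.173,0,-1],[0.001,-0.001,0.174,0,-1],[0.001,-0.001,0.175,0,-1],[0.001,-0.001,0.175,0,-1]]}}

```text
clock: 14.17
position: [0.6069, -0.3073, 0.1986]
eef_rot: [3.134, 0.014, -3.085]
force: [-0.1, -0.1, -1.5]
width: 0.0523
```

```bash
python3 go.py .6067 -.3071 .1954 3.4
```

```text
t 14.17 pos [ 0.6069 -0.3073  0.1986] yaw -176.75 w 0.0523 j6 -1.32 F [-0.1 -0.1 -1.5]
norm shift [0.0002 0.0002 0.0039] dist 0.003 turn -0.0017
```

>>> {"api": "arm_command", "payload": {"targets": [[0,0,0.001,0,-1],[0,0,0.002,0,-1],[0,0,0.003,0,-1],[0,0,0.004,0,-1],[0,0,0.004,0,-1]]}}

```text
clock: 14.58
position: [0.607, -0.3073, 0.1955]
eef_rot: [3.134, 0.014, -3.085]
force: [0.4, 0.9, 0.5]
width: 0.0523
```

>>> {"api": "arm_command", "payload": {"targets": [[0,0,0.001,0,-1],[0,0,0.001,0,-1],[0,0,0.001,0,0.2],[0,0,0.001,0,0.6],[0,0,0.001,0,0.8],[0,0,0.001,0,0.8],[0,0,0.001,0,0.8],[0,0,-0.01,0,0.8],[0,0,-0.04,0,0.8],[0,0,-0.09,0,0.8],[0,0,-0.14,0,0.8],[0,0,-0.16,0,0.8],[0,0,-0.16,0,0.8],[0,0,-0.16,0,0.8]]}}

```text
clock: 15.75
position: [0.6054, -0.3085, 0.3262]
eef_rot: [3.135, 0.018, -3.085]
force: [0.7, -0.6, -0.5]
width: 0.0791
```

```bash
python3 wr.py w6 holder_block big_tin_center; python3 go.py .4501 -.1259 .33
```

```text
t 15.8 pos [ 0.605  -0.3083  0.3244] yaw -176.75 w 0.0789 j6 -1.32 F [-0.3 -0.7 -0.4]
norm shift [ 0.1803  0.2387 -0.0078] dist 0.239 turn 0.0
```

View pics/w6.png

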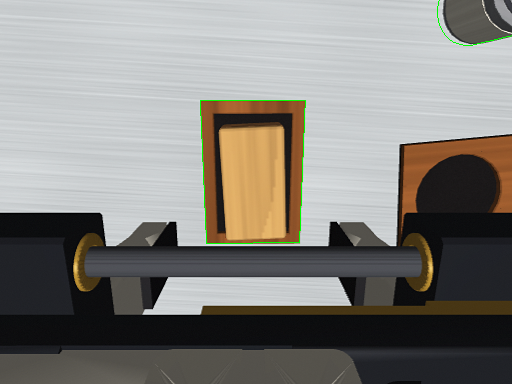

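The block lies in its recess with a dark gap on the sides. Next is the big tin.

>>> {"api": "arm_command", "payload": {"targets": [[0.02,0.026,-0.001,0,1],[0.05,0.066,-0.002,0,1],[0.08,0.106,-0.003,0,1],[0.11,0.146,-0.005,0,1],[0.14,0.186,-0.006,0,1],[0.165,0.22,-0.007,0,1],[0.18,0.239,-0.008,0,1],[0.18,0.239,-0.008,0,1],[0.18,0.239,-0.008,0,1],[0.18,0.239,-0.008,0,1]]}}

```text
clock: 16.63
position: [0.4506, -0.1256, 0.3299]
eef_rot: [3.134, 0.015, -3.084]
force: [0.3, 0.5, 0.1]
width: 0.0879
```

```bash
python3 wr.py w7 big_tin_center; python3 go.py .4501 -.1259 .195
```

```text
t 16.68 pos [ 0.4508 -0.1259  0.3298] yaw -176.76 w 0.088 j6 -1.66 F [ 0.6  0.2 -0.2]
norm shift [ 0.0033 -0.0012  0.1684] dist 0.135 turn 0.0
```

View pics/w7.png

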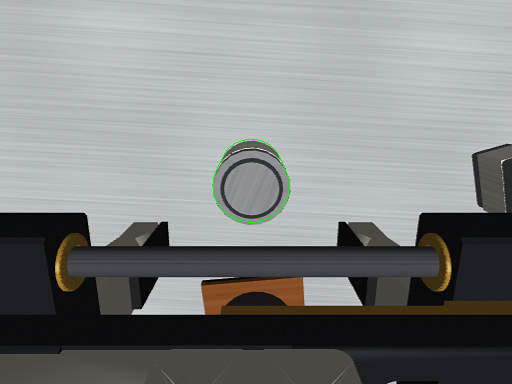

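The big tin's lid is centred at (251,187), and the outline fits. I descend and grip.

>>> {"api": "arm_command", "payload": {"targets": [[0.001,-0.001,0.04,0,1],[0.002,-0.001,0.08,0,1],[0.003,-0.001,0.12,0,1],[0.003,-0.001,0.15,0,1],[0.003,-0.001,0.165,0,1],[0.003,-0.001,0.168,0,1],[0.003,-0.001,0.168,0,1],[0.003,-0.001,0.168,0,-1],[0.003,-0.001,0.168,0,-1],[0.003,-0.001,0.168,0,-1],[0.003,-0.001,0.168,0,-1],[0.003,-0.001,0.168,0,-1],[0.003,-0.001,0.168,0,-1]]}}

```text
clock: 17.77
position: [0.4506, -0.1257, 0.1961]
eef_rot: [3.134, 0.016, -3.085]
force: [-0.4, 1.4, 6.2]
width: 0.0617
```

>>> {"api": "arm_command", "payload": {"targets": [[0,0,-0.01,0,-1],[0,0,-0.03,0,-1],[0,0,-0.06,0,-1],[0,0,-0.1,0,-1],[0,0,-0.13,0,-1],[0,0,-0.15,0,-1],[0,0,-0.16,0,-1],[0,0,-0.16,0,-1],[0,0,-0.16,0,-1]]}}

```text
clock: 18.52
position: [0.4482, -0.1267, 0.3238]
eef_rot: [3.134, 0.016, -3.085]
force: [0.1, -0.6, -2.7]
width: 0.0617
```

```bash
python3 go.py .6147 -.1114 .33
```

```text
t 18.52 pos [ 0.4482 -0.1267  0.3238] yaw -176.76 w 0.0617 j6 -1.65 F [ 0.1 -0.6 -2.7]
norm shift [-0.209   0.0074 -0.0044] dist 0.167 turn 0.0
```

>>> {"api": "arm_command", "payload": {"targets": [[-0.01,0,0,0,-1],[-0.03,0.001,0,0,-1],[-0.06,0.002,0,0,-1],[-0.09,0.003,-0.001,0,-1],[-0.12,0.004,-0.001,0,-1],[-0.15,0.005,-0.001,0,-1],[-0.18,0.006,-0.001,0,-1],[-0.2,0.007,-0.001,0,-1],[-0.209,0.0075,-0.001,0,-1],[-0.209,0.0075,-0.001,0,-1],[-0.209,0.0075,-0.001,0,-1],[-0.209,0.0075,-0.001,0,-1]]}}

```text
clock: 19.52
position: [0.6139, -0.1114, 0.3264]
eef_rot: [3.133, 0.014, -3.085]
force: [-0.8, -0.2, -2.3]
width: 0.0616
```

```bash
python3 wr.py w8 holder_big_round; python3 go.py .6147 -.1114 .2001
```

```text
t 19.57 pos [ 0.6138 -0.1114  0.3269] yaw -176.77 w 0.0615 j6 -1.64 F [-0.  -0.4 -1.7]
norm shift [ 0.0013 -0.0013  0.1585] dist 0.127 turn 0.0
```

View pics/w8.png

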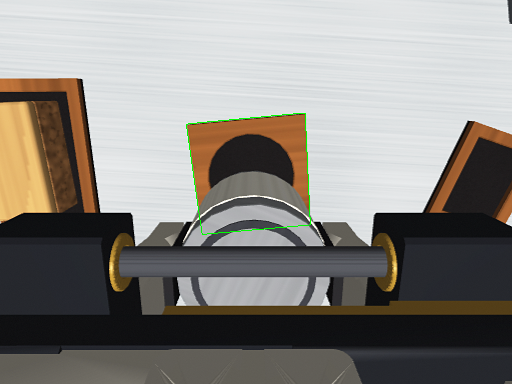

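The recess is centred at about (251,172) under the tin. I lower it.

>>> {"api": "arm_command", "payload": {"targets": [[0.001,-0.001,0.02,0,-1],[0.001,-0.001,0.05,0,-1],[0.001,-0.001,0.08,0,-1],[0.001,-0.001,0.11,0,-1],[0.001,-0.001,0.13,0,-1],[0.001,-0.001,0.143,0,-1],[0.001,-0.001,0.149,0,-1],[0.001,-0.001,0.152,0,-1],[0.001,-0.001,0.154,0,-1],[0.001,-0.001,0.155,0,-1],[0.001,-0.001,0.156,0,-1],[0.001,-0.001,0.157,0,-1],[0.001,-0.001,0.158,0,-1],[0.001,-0.001,0.159,0,-1],[0.001,-0.001,0.159,0,-1],[0.001,-0.001,0.159,0,-1]]}}

```text
clock: 20.9
position: [0.615, -0.1111, 0.2002]
eef_rot: [3.133, 0.016, -3.085]
force: [-1.7, 0.9, 3.9]
width: 0.0614
```

Contact is felt, so I release.

>>> {"api": "arm_command", "payload": {"targets": [[0,0,0,0,0.5],[0,0,0,0,1],[0,0,0,0,1],[0,0,0,0,1],[0,0,0,0,1],[0,0,-0.01,0,1],[0,0,-0.04,0,1],[0,0,-0.09,0,1],[0,0,-0.13,0,1],[0,0,-0.15,0,1],[0,0,-0.15,0,1],[0,0,-0.15,0,1]]}}

```text
clock: 21.9
position: [0.6133, -0.1121, 0.3221]
eef_rot: [3.133, 0.019, -3.085]
force: [-0.1, 0.6, -1.0]
width: 0.0874
```

```bash
python3 wr.py w9 holder_big_round; python3 go.py .4392 .1091 .33 20.2
```

```text
t 21.95 pos [ 0.6129 -0.1121  0.3205] yaw -176.77 w 0.0877 j6 -1.64 F [-0.9  0.3 -1. ]
norm shift [ 0.201   0.2884 -0.0126] dist 0.281 turn -0.1886
```

View pics/w9.png

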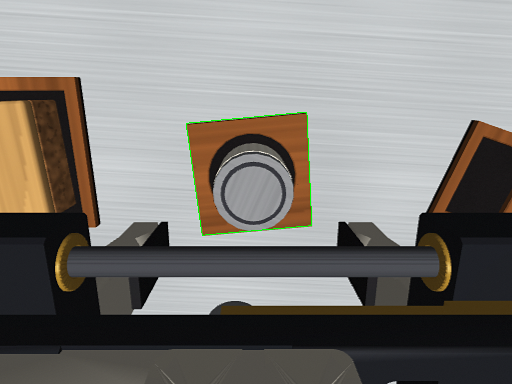

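The big tin sits in its recess at (252,190). Now the grey can, with the jaws opened to 62 mm.

>>> {"api": "arm_command", "payload": {"targets": [[0.015,0.022,-0.001,-0.03,0.4],[0.036,0.052,-0.003,-0.06,0.4],[0.06,0.086,-0.005,-0.09,0.4],[0.084,0.12,-0.006,-0.12,0.4],[0.108,0.155,-0.007,-0.15,0.4],[0.132,0.19,-0.008,-0.18,0.4],[0.156,0.224,-0.01,-0.189,0.4],[0.18,0.258,-0.012,-0.189,0.4],[0.195,0.28,-0.0126,-0.189,0.4],[0.201,0.2885,-0.0126,-0.189,0.4],[0.201,0.2885,-0.0126,-0.189,0.4],[0.201,0.2885,-0.0126,-0.189,0.4],[0.201,0.2885,-0.0126,-0.189,0.4]]}}

```text
clock: 23.03
position: [0.4396, 0.1087, 0.3295]
eef_rot: [3.139, 0.017, -2.789]
force: [-0.0, -0.1, 0.1]
width: 0.0616
```

```bash
python3 wr.py w10 can_center; python3 go.py .4392 .1091 .194 20.2
```

```text
t 23.08 pos [0.4397 0.1086 0.3296] yaw -159.81 w 0.0612 j6 -1.9 F [-0.7 -0.   0.2]
norm shift [0.0032 0.0003 0.1694] dist 0.136 turn -0.0001
```

View pics/w10.png

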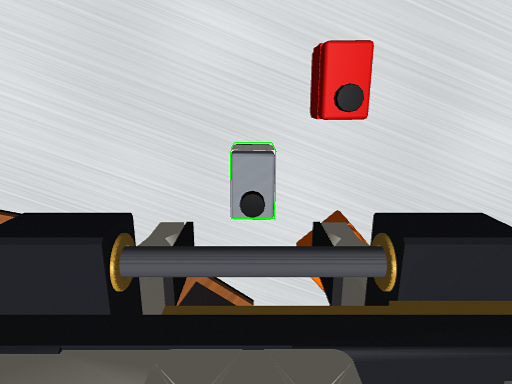

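The grey can, with cap at (252,204), fits its outline and is centred. The orange can is clear of the fingers by more than 20 mm. I grip it.

>>> {"api": "arm_command", "payload": {"targets": [[0.001,0,0.04,0,0.4],[0.002,0,0.08,0,0.4],[0.003,0,0.12,0,0.4],[0.003,0,0.15,0,0.4],[0.003,0,0.165,0,0.4],[0.003,0,0.169,0,0.4],[0.003,0,0.169,0,0.4],[0.003,0,0.169,0,-1],[0.003,0,0.169,0,-1],[0.003,0,0.169,0,-1],[0.003,0,0.169,0,-1],[0.003,0,0.169,0,-1],[0.003,0,0.169,0,-1]]}}

```text
clock: 24.17
position: [0.4397, 0.1091, 0.1951]
eef_rot: [3.138, 0.018, -2.789]
force: [-1.1, -1.6, 7.7]
width: 0.0358
```

>>> {"api": "arm_command", "payload": {"targets": [[0,0,-0.01,0,-1],[0,0,-0.03,0,-1],[0,0,-0.06,0,-1],[0,0,-0.1,0,-1],[0,0,-0.13,0,-1],[0,0,-0.15,0,-1],[0,0,-0.16,0,-1],[0,0,-0.16,0,-1],[0,0,-0.16,0,-1]]}}

```text
clock: 24.92
position: [0.4372, 0.1077, 0.3228]
eef_rot: [3.138, 0.018, -2.789]
force: [0.3, -0.2, -1.2]
width: 0.0358
```

```bash
python3 go.py .6083 .11 .33 165.2
```

```text
t 24.92 pos [0.4372 0.1077 0.3228] yaw -159.81 w 0.0358 j6 -1.9 F [ 0.3 -0.2 -1.2]
norm shift [-0.2018 -0.071  -0.0055] dist 0.171 turn 0.3888
```

>>> {"api": "arm_command", "payload": {"targets": [[-0.01,-0.003,0,0.03,-1],[-0.03,-0.01,0,0.07,-1],[-0.055,-0.019,-0.001,0.11,-1],[-0.08,-0.028,-0.002,0.15,-1],[-0.105,-0.037,-0.002,0.19,-1],[-0.13,-0.046,-0.003,0.23,-1],[-0.155,-0.054,-0.003,0.27,-1],[-0.175,-0.061,-0.004,0.31,-1],[-0.19,-0.067,-0.005,0.35,-1],[-0.2,-0.07,-0.005,0.38,-1],[-0.202,-0.071,-0.005,0.389,-1],[-0.202,-0.071,-0.005,0.389,-1],[-0.202,-0.071,-0.005,0.389,-1],[-0.202,-0.071,-0.005,0.389,-1]]}}

```text
clock: 26.08
position: [0.6077, 0.1101, 0.3289]
eef_rot: [3.129, 0.012, 2.884]
force: [-0.5, 0.1, -0.8]
width: 0.0357
```

```bash
python3 wr.py w11 holder_can; python3 go.py .6083 .11 .1991 165.2
```

```text
t 26.13 pos [0.6078 0.1101 0.3293] yaw 165.25 w 0.036 j6 -2.32 F [-0.2 -0.6 -2.4]
norm shift [ 0.0014 -0.0021  0.1627] dist 0.13 turn 0.0005
```

View pics/w11.png

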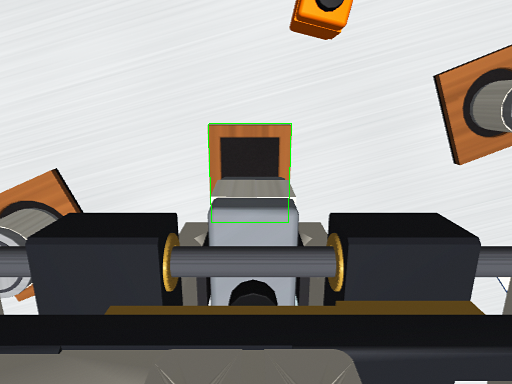

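The recess is centred at column 250 and the can at about 253, aligned. I lower it.

>>> {"api": "arm_command", "payload": {"targets": [[0.001,-0.002,0.02,0,-1],[0.001,-0.002,0.05,0,-1],[0.001,-0.002,0.08,0,-1],[0.001,-0.002,0.11,0,-1],[0.001,-0.002,0.13,0,-1],[0.001,-0.002,0.145,0,-1],[0.001,-0.002,0.152,0,-1],[0.001,-0.002,0.156,0,-1],[0.001,-0.002,0.158,0,-1],[0.001,-0.002,0.159,0,-1],[0.001,-0.002,0.16,0,-1],[0.001,-0.002,0.161,0,-1],[0.001,-0.002,0.162,0,-1],[0.001,-0.002,0.163,0,-1],[0.001,-0.002,0.163,0,-1],[0.001,-0.002,0.163,0,-1]]}}

```text
clock: 27.47
position: [0.6087, 0.1101, 0.1994]
eef_rot: [3.128, 0.013, 2.884]
force: [-1.9, -0.3, 4.0]
width: 0.0357
```

>>> {"api": "arm_command", "payload": {"targets": [[0,0,0,0,0.2],[0,0,0,0,0.6],[0,0,0,0,0.6],[0,0,0,0,0.6],[0,0,0,0,0.6],[0,0,-0.01,0,0.6],[0,0,-0.04,0,0.6],[0,0,-0.09,0,0.6],[0,0,-0.13,0,0.6],[0,0,-0.17,0,0.6],[0,0,-0.2,0,0.6],[0.05,0,-0.2,0,0.6],[0.1,0,-0.2,0,0.6],[0.15,0,-0.2,0,0.6],[0.2,0,-0.2,0,0.6],[0.2,0,-0.2,0,0.6],[0.2,0,-0.2,0,0.6],[0.2,0,-0.2,0,0.6]]}}

```text
clock: 28.97
position: [0.4515, 0.1496, 0.3584]
eef_rot: [3.126, 0.014, 2.886]
force: [0.5, 0.6, 0.2]
width: 0.0704
```

```bash
python3 wr.py w12; python3 - <<'E'
from h import *
import pickle
D=pickle.load(open('d.pkl','rb'));R=pickle.load(open('R.pkl','rb'))
hd={'big_tin_center':'holder_big_round','small_tin_center':'holder_small_round','block_center':'holder_block','can_center':'holder_can'}
im={}
for c in ['scene','top']:
    im[c]=arm.snapshot(c)[:,:,::-1].copy()
print(arm.get_state()['clock'],arm.get_state()['position'])
ov={c:im[c].copy() for c in im}
for t,h in hd.items():
    for c in im:
        p=R[h].copy();p[3]=.004
        P=place(M[t],p);hh=cv2.convexHull(np.round(proj(P,D[c])*16).astype(np.int32));cv2.polylines(ov[c],[hh],True,(0,255,0),1,shift=4)
cv2.imwrite('pics/topF.png',cv2.resize(ov['top'][60:260,60:430],None,fx=2.1,fy=2.1,interpolation=cv2.INTER_CUBIC))
cv2.imwrite('pics/sceneF.png',cv2.resize(ov['scene'][110:310,130:390],None,fx=2.9,fy=2.9,interpolation=cv2.INTER_CUBIC))
np.savez('fin.npz',**im)
E
```

```text
29.1167 [0.45226145 0.14916549 0.35736961]
```

View pics/topF.png

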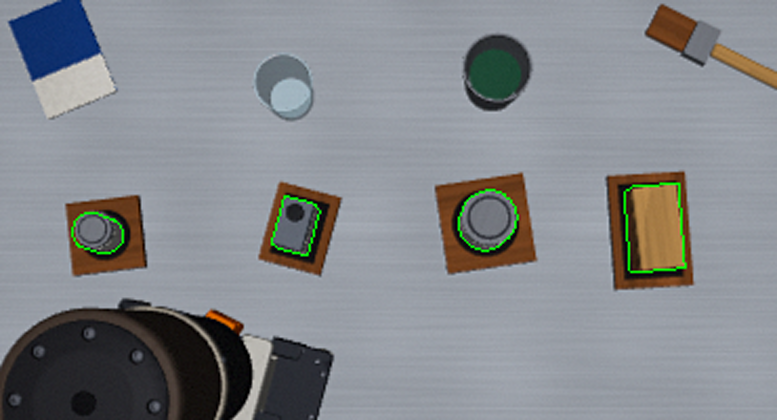

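View pics/sceneF.png

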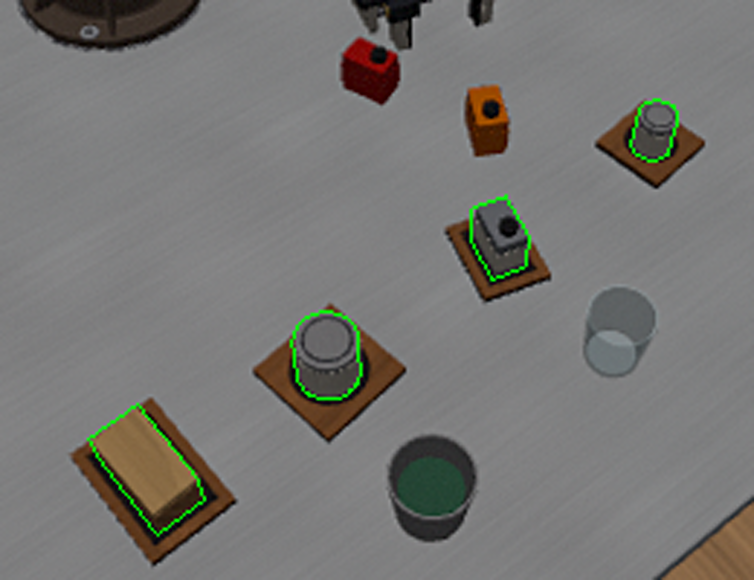

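View pics/w12.png

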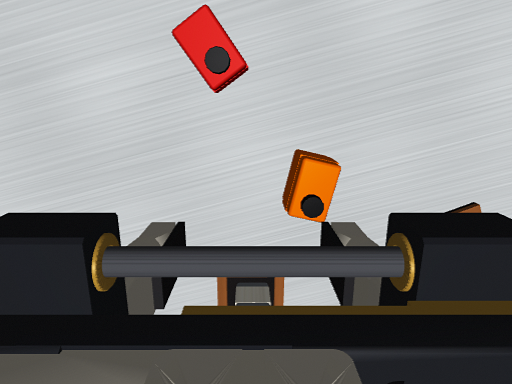

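All four line up with the seated models, and the pot and glass look unmoved. The block's lower edge in the scene view is dark, so I fit poses numerically.

```bash
python3 - <<'E'
from h import *
import pickle
D=pickle.load(open('d.pkl','rb'));R=pickle.load(open('R.pkl','rb'))
hd={'big_tin_center':'holder_big_round','small_tin_center':'holder_small_round','block_center':'holder_block','can_center':'holder_can','paint_pot':'paint_pot','water_glass':'water_glass'}
for c in ['scene','top']: arm.snapshot(c); [D.__setitem__((c,t),arm.outline_of(t,c)) for t in hd]
for t,h in hd.items():
    v=[]
    for c in ['scene','top']:
        tgt=proj(np.array([[R[h][0],R[h][1],.03]]),D[c])[0]
        cand=[r for r in D[c,t] if np.hypot(*(np.array(r['box'][:2])-tgt))<25]
        if cand: v.append((cand[0]['pixels'],D[c]))
    if not v: print(t,'none');continue
    p,f=fit(t,v,R[h]); print(t,len(v),np.round(p,4),round(f,2),'off mm',np.round((p[:2]-R[h][:2])*1e3,1))
im=np.load('fin.npz')['scene'][230:320,140:220]; cv2.imwrite('pics/blk.png',cv2.resize(im,None,fx=7,fy=6,interpolation=cv2.INTER_CUBIC))
E
```

```text
big_tin_center 2 [ 0.6132 -0.1095  0.2131 -0.0019] 0.31 off mm [-1.5  1.9]
small_tin_center 2 [ 0.6018  0.3393 -0.0204  0.0044] 0.38 off mm [ 1.  -1.3]
block_center 2 [ 6.0590e-01 -3.0650e-01  3.2184e+00 -9.0000e-04] 0.26 off mm [-0.8  0.7]
can_center 2 [ 0.6085  0.1115 -0.37    0.0011] 0.34 off mm [0.2 1.5]
paint_pot 2 [ 0.7845 -0.1187  0.0446 -0.0052] 0.57 off mm [0.3 2.2]
water_glass 2 [7.681e-01 1.217e-01 2.865e-01 5.000e-04] 0.51 off mm [ 2.1 -2.4]
```

View pics/blk.png

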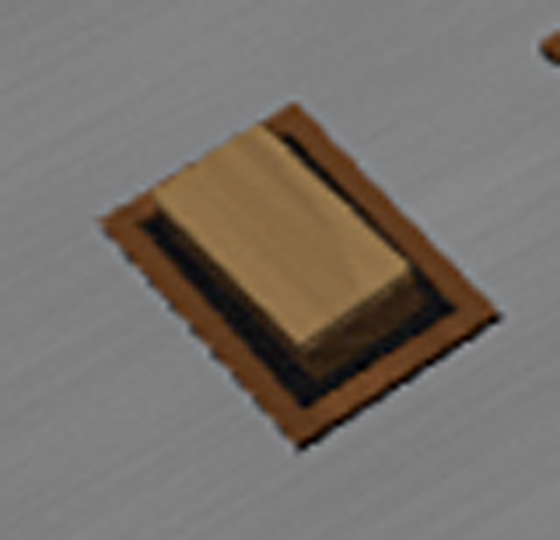

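Every fitted offset is below 3 mm. The block's base corner differs from the model by about 2 px, or roughly 5 mm, which is inside the tolerance. Its contact height also showed it on the floor of the recess and not on the rim. The arm is clear, so I hand in.

```bash
python3 -c "
from cell import arm
s=arm.get_state();print(s['clock'],s['force'],s['position']);print(arm.sign_off())"
```

```text
29.8167 [-0.28640531 -0.91085662  0.07157385] [0.45144757 0.14924275 0.35733406]
the job is handed in; nothing more can be done
None
```

I put the small tin, sanding block, large tin and grey can each into its matching holder, released them, and handed the job in at about 30 s. The hand-in reports no verdict, so the results below are from my own checks.

- **Position:** in the last pictures the four fitted positions lay within about 2.5 mm of their holder centres.
- **Seating:** each one was felt to touch down at the height expected for the recess floor, with no more than about 4 N.
- **Upright:** all four look upright in the pictures. I did not measure their tilt separately.
- **Pot and glass:** both fit to within about 3 mm of where they started, which is within the measuring error.
- **Disagreements:**
  - The block's base corner in the scene view was about 2 px (roughly 5 mm) off the model, while the fit said about 1 mm. Both are within the 14 mm limit.
  - The fitted base heights ran from about -2 to +4 mm against the expected 4 mm, and two are outside the 3 mm height limit: the large tin at -1.9 mm and the block at -0.9 mm. The fits before moving read up to about 6 mm low, so I relied on the touchdown heights for the seating.
- **Network miss:** the detector missed the large tin in the first top picture, so I placed it from the scene view and my own segmentation.

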